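# Find the radius gauge that fits the rounded rail

### The arm

A 7-joint arm with a two-finger parallel gripper is mounted at the origin on the work surface. World frame = base frame: x ahead of the robot, y to its left, z up, the work surface at z = 0. Lengths are in m, angles in rad, forces in N, time in s.
With the tool pointing down it reaches from about 0.4 to 0.85 m from the base axis. Payload 6.9 kg.
Tool frame: the origin (TCP) lies at the very end of the fingers, on their centre line; the grasp point (between the pads) lies 19 mm behind it; z points along the fingers, y is the direction in which the jaws open and shut (so a half turn about z gives the same grasp; the last joint's range is limited). The gripper opens to 85 mm and grips with 20 to 120 N. Pads are 22 mm wide; open, the fingers measure 114 mm over their backs; the gripper's body (76 mm by 85 mm) begins 54 mm behind the grasp point. The pads swing forward as they close: fully open they stand 13 mm farther back than shut.
Start: joints at [1.371, 0.507, -0.238, 1.5, 0.126, 1.149, -0.155], TCP at [0.188, -0.596, 0.231] pointing down, gripper open.
Joint ranges: [-3.08, 3.08], [-0.24, 2.05], [-1.43, 1.35], [0, 2.5], [-1.52, 4.66], [0.17, 1.96], [-2.89, 2.89]. Speed limits (rad/s): [2.39, 2.39, 3.14, 3.14, 3.14, 3.14, 3.14].

### API

Orientations are given as [roll, pitch, yaw] about the fixed x, y, z axes, in that order (R = Rz(yaw) Ry(pitch) Rx(roll)).
In Python, from workcell import manip, vision gives the robot as it stands. The module is installed in compiled form; this text tells all that it offers.
- The arm moves only by the tool apply_moves, never from a script. Its arguments are lists of equal length, an entry for each row: "twist": the turn, a rotation vector about the tool's x, y, z in units of 5 degrees (1.0 is 5 degrees), a list of three; "dp": the shift along the tool's x, y, z in units of 40 mm (1.0 is 40 mm), a list of three; "claw": the closure in counts, from 0 (fully open) to 255 (shut). A call has exactly 8 rows; each row is the pose to reach, as a shift and turn from the pose commanded when the call began, along the tool's axes at that moment; what a row does not reach only later rows make up. A row lasts 1/12 s, in which the tool goes at most 41.7 mm and 7.16 degrees, less where a joint would pass 70% of its speed; a pose out of reach is approached as far as the arm can. A call with a gripper value outside its range is refused whole. The fingers move at their own pace and stop on an object; the grip force is fixed at half the most. Time passes only in rows, so rows that repeat a pose let the fingers close, or fill a call up. It gives the time, the measured TCP pose, the force and the opening at its end, in the units of the state.
- manip.get_obs(): the state, without advancing time (a new reading comes with each control period).
- vision.snapshot(name): name is "scene" or "top" or "wrist"; returns a dict with "pixels" (384x512x3 uint8, blue, green, red), "intrinsics" (3x3 intrinsics, pixels), "R" (3x3) and "t" (3): a world point X has camera coordinates R X + t; the wrist camera has in their place "mount" (4x4, takes a point from camera to tool coordinates, whose origin is the TCP and whose axes are the flange's). Camera axes: x right, y down, z forward; pixel columns grow to the right and rows downward; lengths in m; the calibration is good to about 2 mm. A picture is of the moment at which its call begins: read the wrist's pose just before it. There is no depth.
- manip.job_done(): hands the job in, once; it reports no verdict.
The state is a dict: "time": time; "joints": joint angles; "qd": joint speeds; "joint_efforts": joint torques, N m; "eef_pos": TCP position; "tool_rot": TCP orientation; "wrist_force": force on the tool from outside, world axes, zero at the start; "wrist_torque": the same for the moment, N m; "width": opening from 0.0 (shut) to 1.0 (fully open).
Only numpy, scipy, OpenCV 4.12 (cv2) and the standard library are available. Lean on these libraries where they do the work, as an engineer would, in place of code of your own. Each camera call takes 0.05 s, during which the arm holds its last target. There are 200 camera calls.

### The job

Find out which of the three coloured concave radius gauges fits the rounded edge of the rail sample on the red station of the jig: lower them over it gently, held by their handles only, until you have the one that goes fully home and does not rock. Press that one lightly home for a moment and leave it standing upright and square across the middle of the sample, with the other two upright in the rack's slots for the concave gauges; never knock or force the gauges' edges and leave everything else alone.

Things in the scene. Friction and masses are not known exactly. Their poses are not given: they have to be found in the camera images.
- leaf_a: Yellow gauge leaf for a 18 mm radius round, 120 g: notched plate 80 mm wide (x), 18 mm thick (y), with a handle block on top 26 (x) x 18 (y) x 50 mm high. Origin: centre of the notch's arc, mid-thickness; z up. Feet 8 mm below it, plate's top (handle's foot) 40 mm above, handle's top 90 mm above. Starts upright in one of the rack's three concave slots, which one varies.
- leaf_b: Blue gauge leaf for a 22 mm radius round, 120 g: notched plate 80 mm wide (x), 18 mm thick (y), with a handle block on top 26 (x) x 18 (y) x 50 mm high. Origin: centre of the notch's arc, mid-thickness; z up. Feet 8 mm below it, plate's top (handle's foot) 40 mm above, handle's top 90 mm above. Starts upright in one of the rack's three concave slots, which one varies.
- leaf_c: Green gauge leaf for a 26 mm radius round, 120 g: notched plate 80 mm wide (x), 18 mm thick (y), with a handle block on top 26 (x) x 18 (y) x 50 mm high. Origin: centre of the notch's arc, mid-thickness; z up. Feet 8 mm below it, plate's top (handle's foot) 40 mm above, handle's top 90 mm above. Starts upright in one of the rack's three concave slots, which one varies.
- edge_a: Plate of the yellow leaf without the handle (fixed to it; same origin and axes). Concave half-round notch of 18.8 mm radius, open below, running on as two straight parallel legs 8 mm long; notch's crown 18.8 mm above the origin. It is the measuring edge: not to be gripped, nor to bear more than 30 N on a sample or 60 N in the rack.
- edge_b: Plate of the blue leaf without the handle (fixed to it; same origin and axes). Concave half-round notch of 22.8 mm radius, open below, running on as two straight parallel legs 8 mm long; notch's crown 22.8 mm above the origin. It is the measuring edge: not to be gripped, nor to bear more than 30 N on a sample or 60 N in the rack.
- edge_c: Plate of the green leaf without the handle (fixed to it; same origin and axes). Concave half-round notch of 26.8 mm radius, open below, running on as two straight parallel legs 8 mm long; notch's crown 26.8 mm above the origin. It is the measuring edge: not to be gripped, nor to bear more than 30 N on a sample or 60 N in the rack.
- rack: Wooden gauge rack, fixed, 104 x 316 mm. Origin on the table under the middle concave slot; concave slots at y = -60, 0, 60 mm, convex ones at 120 and 180 mm. A leaf's width lies along the rack's x. Slots 26 mm wide (y), 92 mm long (x), 14 mm deep, floor 12 mm above the table (a standing leaf's origin is 20 mm above the table).
- station (a point): Middle of the rail sample on the jig's red station, at the centre of its half-round top edge, 80 mm above the table. y along the sample (+-35 mm), x across it, z up. Fixed, stiff upright beech board; edge radius 18, 22 or 26 mm (not told, varies from run to run), thickness twice that, crown one radius above this point. A fitting leaf stands with its origin 0.8 mm below this point, its x along this x.
- jig: Plywood base board of the samples, fixed, 120 x 290 x 20 mm; origin on the table under the red station, axes as the station's. Unpainted stations with the two other samples at y = -92 and -184 mm. On a sample, a leaf one size too big sits 4 mm lower than a fitting one and rocks: lifted 1.2 mm off the crown it shifts 3 mm to either side, a fitting one 0.7 mm; one size too small stops about 20 mm too high, two sizes nearly 27 mm.
- convex_a: Bystander: aluminium convex gauge leaf, 80 mm wide, 58 mm high, in the rack's slot at y = 120 mm; origin at its underside; not to be moved.
- convex_b: Bystander: aluminium convex gauge leaf, 80 mm wide, 66 mm high, in the rack's slot at y = 180 mm; origin at its underside; not to be moved.
- sanding_block: Bystander: cork sanding block 70 x 110 x 38 mm; origin at its underside; not to be moved.
- glue: Bystander: yellow glue bottle, 60 mm thick, 170 mm high; origin at its underside; not to be moved.
- offcut: Bystander: wood offcut 120 x 60 x 27 mm; origin at its underside; not to be moved.
- hammer: Bystander: hammer lying on the left; not to be moved.
- screwdriver: Bystander: screwdriver lying on the right; not to be moved.
- pencil_mug: Bystander: blue cup, 80 mm wide, 95 mm high; origin at its underside; not to be moved.

How it is judged:
By the outcome, as a careful person would: the job done as asked, in the order asked, and still so for the second after the job is handed in, with the robot touching nothing.
It also fails if it takes over 72 s, if anything falls off the work surface, if the arm or the gripper's body presses on something with over 40 N, if the wrist force passes 120 N, or if a joint passes its speed limit or range.

## Working session

There is one attempt and no reset: what is moved stays moved. The work goes in short steps, Python scripts to look and compute and a tool call to move; the robot and the scene stay as the last step left them, time stands still between calls to the robot, and variables do not carry over. Pictures are saved under pics/ and viewed, about 8 in all and at most 12, crops included, and the job is handed in when it is done.

Besides the shell and the picture viewer there is one more tool, called after ">>>" as name(argument=value, ...), one argument or row to a line, values as JSON. apply_moves: Moves the arm, as the interface text tells. Its arguments: {"type":"object","properties":{"twist":{"type":"array","items":{"type":"array","items":{"type":"number"}}},"dp":{"type":"array","items":{"type":"array","items":{"type":"number"}}},"claw":{"type":"array","items":{"type":"number"}}},"required":["twist","dp","claw"]}

```bash
mkdir -p pics
cat > h.py <<'E'
import numpy as np, cv2
from workcell import manip, vision
from scipy.spatial.transform import Rotation as Ro
def snap(n,f):
    s=vision.snapshot(n); cv2.imwrite(f'pics/{f}.png',s['pixels']); np.savez(f'{f}.npz',**s); return s
def ray(f,u,v,z):
    s=np.load(f'{f}.npz'); d=np.linalg.inv(s['intrinsics'])@[u,v,1]; R=s['R'];t=s['t']
    c=-R.T@t; w=R.T@d; return c+w*(z-c[2])/w[2]
def proj(f,X):
    s=np.load(f'{f}.npz'); p=s['intrinsics']@(s['R']@np.array(X)+s['t']); return p[:2]/p[2]
E
python3 - <<'E'
from h import *
a=snap('top','top0');b=snap('scene','sc0')
o=manip.get_obs();print(o)
for s in (a,b):print(s['intrinsics'],s['R'],s['t'])
im=cv2.resize(a['pixels'],(800,600),interpolation=cv2.INTER_CUBIC);cv2.imwrite('pics/top0b.png',im)
E
```

```text
{'time': 0.1, 'joints': array([ 1.37151248,  0.508256  , -0.23753488,  1.50104112,  0.12570797,
        1.14889287, -0.15478949]), 'qd': array([-0.00026576, -0.00380966,  0.00136148, -0.00271887,  0.00247747,
       -0.00182219,  0.00058355]), 'joint_efforts': array([-4.54637615e-03, -6.21838617e+01, -2.19456285e+00, -2.50205541e+01,
        1.25230593e-02,  7.95390573e-03, -2.64705164e-06]), 'eef_pos': array([ 0.18734849, -0.59578595,  0.23051248]), 'tool_rot': array([-3.13998513e+00,  3.41444460e-05,  3.04813276e-01]), 'wrist_force': array([-0.34660885, -0.2221724 , -0.77848769]), 'wrist_torque': array([0.03275697, 0.01235782, 0.0290062 ]), 'width': 0.9969037033020892}
[[354.27433757   0.         258.06072838]
 [  0.         354.27433757 190.29222201]
 [  0.           0.           1.        ]] [[ 0.02486923 -0.99967941 -0.00475411]
 [-0.99130662 -0.02404577 -0.12935604]
 [ 0.12920025  0.00792976 -0.99158682]] [-0.03260616  0.57527849  1.26577157]
[[374.66020537   0.         258.28612842]
 [  0.         374.66020537 197.50030667]
 [  0.           0.           1.        ]] [[-4.20563298e-01  9.07263103e-01  4.16808145e-04]
 [ 5.67279355e-01  2.63321750e-01 -7.80292118e-01]
 [-7.08040003e-01 -3.27925780e-01 -6.25415091e-01]] [ 0.2717798  -0.25278362  1.66740029]
```

View pics/top0b.png

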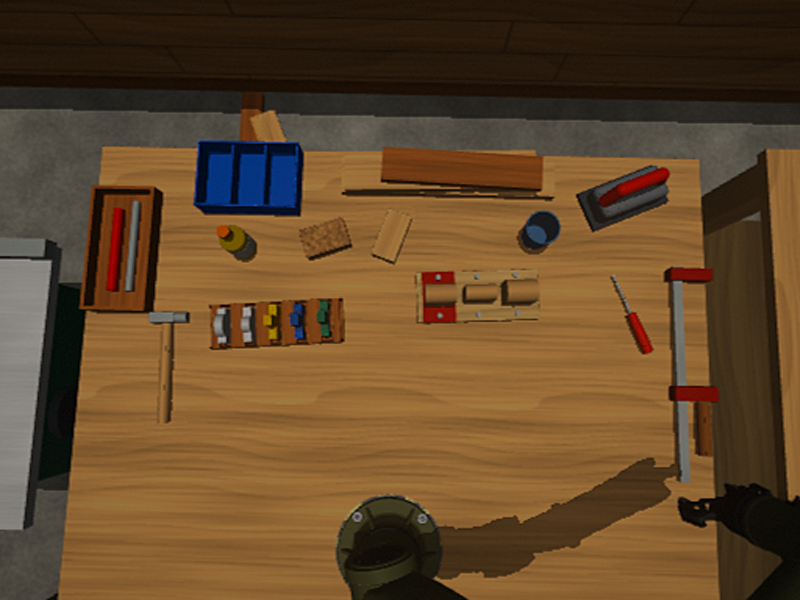

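View pics/sc0.png

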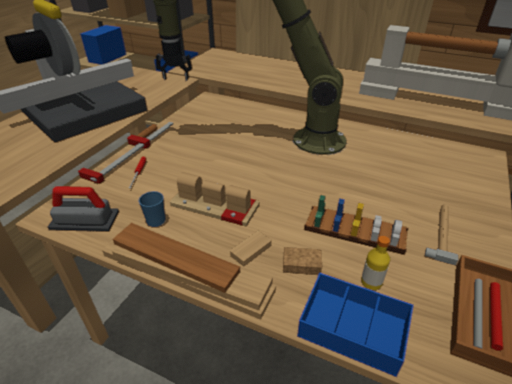

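Run:
```python
from h import *
im=cv2.imread('pics/top0.png')
a=cv2.resize(im[183:228,130:225],None,fx=8,fy=8,interpolation=cv2.INTER_CUBIC)[:, :760]
b=cv2.resize(im[168:210,262:350],None,fx=8,fy=8,interpolation=cv2.INTER_CUBIC)
b=cv2.copyMakeBorder(b,0,0,0,56,cv2.BORDER_CONSTANT)
c=np.vstack([a[:290],b[:310]]) if 0 else np.vstack([cv2.resize(a,(760,300)),cv2.resize(b,(760,300))])
print(a.shape,b.shape)
c=np.vstack([a,b]); print(c.shape); c=cv2.resize(c,None,fx=.85,fy=.85,interpolation=cv2.INTER_AREA);print(c.shape)
cv2.imwrite('pics/c1.png',c)
```

```text
(360, 760, 3) (336, 760, 3)
(696, 760, 3)
(592, 646, 3)
```

View pics/c1.png

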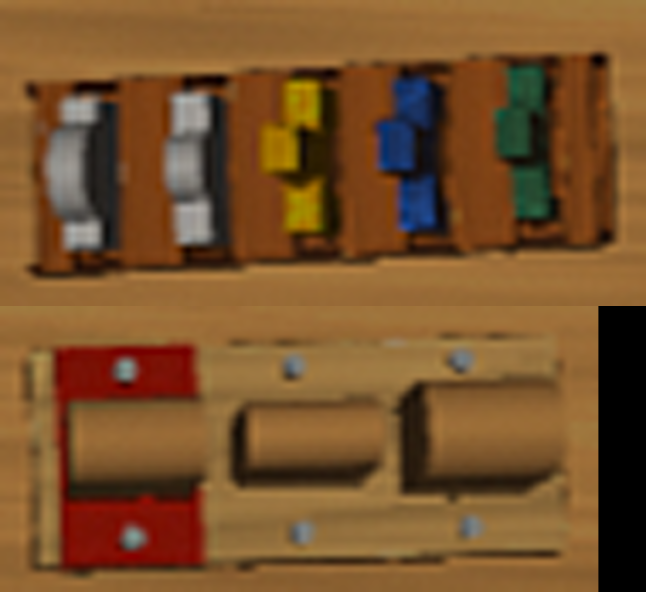

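Run:
```python
from h import *
A=lambda u,v,z:ray('top0',130+u/6.8-.44,183+v/6.8-.44,z)
B=lambda u,v,z:ray('top0',262+u/6.8-.44,168+(v-306)/6.8-.44,z)
P=lambda n,x:print(n,np.round(np.array(x)*1e3,1).tolist())
for n,u,v in (('Y',281,149),('B',397,147),('G',515,133)): P(n,A(u,v,.11))
rc=[A(*p,.026) for p in((30,90),(605,58),(612,240),(35,270))];P('rack',rc);P('mid',np.mean(rc,0))
d=(rc[0]+rc[3]-rc[1]-rc[2])/2;print(np.linalg.norm(d),'yaw',np.degrees(np.arctan2(-d[0],d[1])))
jc=[B(*p,.02) for p in((30,352),(558,340),(566,552),(40,568))];P('jig',jc);P('mid',np.mean(jc,0))
d2=(jc[0]+jc[3]-jc[1]-jc[2])/2;print(np.linalg.norm(d2),'yaw',np.degrees(np.arctan2(-d2[0],d2[1])))
P('screws',[B(125,371,.02),B(133,538,.02),B(461,360,.02),B(472,526,.02)])
P('smp',[B(70,402,.08),B(203,402,.08),B(70,487,.08),B(203,480,.08)])
# scene blowup
im=cv2.imread('pics/sc0.png');c=im[160:255,165:415];cv2.imwrite('pics/c2.png',cv2.resize(c,None,fx=3.2,fy=3.2,interpolation=cv2.INTER_CUBIC))
s=vision.snapshot('wrist');print(s['mount'],s['intrinsics'])
```

```text
Y [509.7, 281.0, 110.0]
B [512.2, 222.1, 110.0]
G [520.8, 162.4, 110.0]
rack [[545.6, 441.2, 26.0], [570.8, 128.2, 26.0], [471.8, 120.5, 26.0], [448.0, 431.6, 26.0]]
mid [509.1, 280.4, 26.0]
0.3130255292060736 yaw 4.493014961037014
jig [[639.2, -46.5, 20.0], [652.9, -337.2, 20.0], [535.7, -340.8, 20.0], [520.0, -54.5, 20.0]]
mid [587.0, -194.8, 20.0]
0.28886374854251595 yaw 2.9215658462186216
screws [[629.9, -99.0, 20.0], [537.6, -104.9, 20.0], [640.5, -283.8, 20.0], [548.7, -289.7, 20.0]]
smp [[602.5, -67.2, 80.0], [604.2, -136.9, 80.0], [557.6, -68.1, 80.0], [563.0, -137.5, 80.0]]
[[ 9.39796286e-04 -9.44458352e-01 -3.28629788e-01  8.52556874e-02]
 [ 9.99999519e-01  9.79612006e-04  4.44058735e-05 -7.53994701e-04]
 [ 2.79990188e-04 -3.28629672e-01  9.44458819e-01 -1.42858990e-01]
 [ 0.00000000e+00  0.00000000e+00  0.00000000e+00  1.00000000e+00]] [[280.44569102   0.         255.31586019]
 [  0.         280.44569102 188.10597451]
 [  0.           0.           1.        ]]
```

View pics/c2.png

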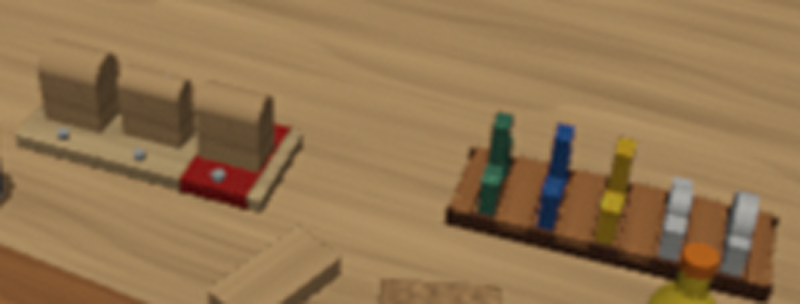

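```bash
cat > go.py <<'E'
# usage: go.py x y z yawdeg [x y z yawdeg ...] (mm, deg): dp/twist per leg, tool kept pointing down; first leg starts from measured pose
import sys; from h import *
o=manip.get_obs(); p=o['eef_pos']; R=Ro.from_euler('xyz',o['tool_rot'])
print('t',round(o['time'],2),'p',np.round(p*1e3,2),'rpy',np.round(np.degrees(o['tool_rot']),2),'F',np.round(o['wrist_force'],2),'w',round(o['width'],3))
v=np.array(sys.argv[1:],float).reshape(-1,4)
for x in v:
    q=x[:3]/1e3; T=Ro.from_euler('xyz',[np.pi,0,np.radians(x[3])])
    d=R.inv().apply(q-p); w=(R.inv()*T).as_rotvec(degrees=True)
    print('dp',np.round(d/.04,3).tolist(),'tw',np.round(w/5,3).tolist(),'rows',round(max(np.linalg.norm(d)/.0417,np.linalg.norm(w)/7.16),1)); p,R=q,T
E
python3 go.py 420 -360 250 50  500 -100 250 80  512 130 240 94.9
```

```text
t 0.15 p [ 187.39 -595.85  230.62] rpy [-179.92    0.     17.47] F [ 0.81 -0.12 -0.09] w 1.0
dp [7.317, -3.88, -0.479] tw [-0.016, -0.004, -6.507] rows 8.0
dp [6.265, -2.646, -0.0] tw [0.0, 0.0, -6.0] rows 6.5
dp [5.715, -0.703, 0.25] tw [-0.0, 0.0, -2.98] rows 5.5
```

>>> apply_moves(
  twist=[
    [0,0,-0.8],
    [0,0,-1.6],
    [0,0,-2.4],
    [0,0,-3.2],
    [0,0,-4.1],
    [0,0,-4.9],
    [-0.016,0,-5.7],
    [-0.016,0,-6.5],
  ],
  dp=[
    [0.9,-0.48,-0.06],
    [1.83,-0.97,-0.12],
    [2.74,-1.45,-0.18],
    [3.66,-1.94,-0.24],
    [4.57,-2.42,-0.3],
    [5.49,-2.91,-0.36],
    [6.4,-3.4,-0.42],
    [7.3,-3.88,-0.48],
  ],
  claw=[0,0,0,0,0,0,0,0],
)

```text
time: 0.82
eef_pos: [0.4205, -0.3587, 0.2506]
tool_rot: [3.14, 0.0, 0.875]
wrist_force: [0.4, -0.4, 1.1]
width: 0.997
```

>>> apply_moves(
  twist=[
    [0,0,-0.75],
    [0,0,-1.5],
    [0,0,-2.25],
    [0,0,-3.0],
    [0,0,-3.75],
    [0,0,-4.5],
    [0,0,-5.25],
    [0,0,-6.0],
  ],
  dp=[
    [0.78,-0.33,0],
    [1.57,-0.66,0],
    [2.35,-0.99,0],
    [3.13,-1.32,0],
    [3.9,-1.65,0],
    [4.7,-1.98,0],
    [5.48,-2.3,0],
    [6.26,-2.65,0],
  ],
  claw=[0,0,0,0,0,0,0,0],
)

```text
time: 1.48
eef_pos: [0.4996, -0.0992, 0.2502]
tool_rot: [3.141, 0.001, 1.398]
wrist_force: [1.4, 0.6, -0.3]
width: 1.001
```

>>> apply_moves(
  twist=[
    [0,0,-0.4],
    [0,0,-0.8],
    [0,0,-1.2],
    [0,0,-1.6],
    [0,0,-2.0],
    [0,0,-2.4],
    [0,0,-2.98],
    [0,0,-2.98],
  ],
  dp=[
    [0.85,-0.1,0.04],
    [1.7,-0.2,0.08],
    [2.55,-0.3,0.12],
    [3.4,-0.4,0.16],
    [4.25,-0.5,0.2],
    [5.0,-0.6,0.24],
    [5.7,-0.7,0.25],
    [5.7,-0.7,0.25],
  ],
  claw=[0,0,0,0,0,0,0,0],
)

```text
time: 2.15
eef_pos: [0.5106, 0.1356, 0.2403]
tool_rot: [3.14, -0.003, 1.666]
wrist_force: [0.1, -0.3, 0.9]
width: 1.003
```

```bash
cat >> h.py <<'E'
def wsnap(f):
    o=manip.get_obs(); s=vision.snapshot('wrist'); T=np.eye(4);T[:3,:3]=Ro.from_euler('xyz',o['tool_rot']).as_matrix();T[:3,3]=o['eef_pos']
    M=np.linalg.inv(T@s['mount']); cv2.imwrite(f'pics/{f}.png',s['pixels']); np.savez(f'{f}.npz',pixels=s['pixels'],intrinsics=s['intrinsics'],R=M[:3,:3],t=M[:3,3])
E
python3 go.py 512 222 200 94.9
python3 - <<'E'
from h import *
wsnap('w1'); print(proj('w1',[.512,.222,.11]))
cv2.imwrite('pics/w1b.png',cv2.resize(cv2.imread('pics/w1.png'),(800,600),interpolation=cv2.INTER_CUBIC))
E
```

```text
t 2.15 p [510.61 135.59 240.28] rpy [ 1.7993e+02 -1.7000e-01  9.5470e+01] F [ 0.15 -0.34  0.87] w 1.003
dp [2.144, 0.239, 1.014] tw [0.014, -0.034, 0.115] rows 2.3
[265.35716604  90.84481121]
```

View pics/w1b.png

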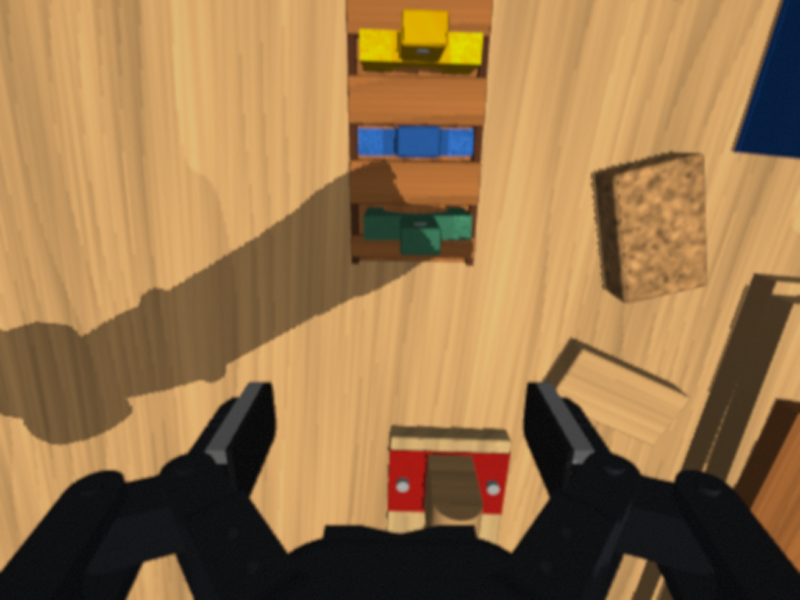

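```bash
python3 - <<'E'
from h import *
A=lambda u,v,z:ray('w1',u*.64-.18,v*.64-.18,z)
P=lambda n,x:print(n,np.round(np.array(x)*1e3,1).tolist())
P('B',A(419.5,141.5,.11));P('Y',A(425,29,.11));P('G',A(420.5,237,.11))
for n,l in(('Bp',[(357,142,.06),(474,143,.06)]),('Gp',[(365,224,.06),(472,224,.06)]),('Yp',[(360,48,.06),(483,47,.06)]),('rc',[(352,262,.026),(474,263,.026)]),('scr',[(402,486,.022),(493,489,.022)]),('jig',[(390,451,.02),(509,453,.02)]),('smp end z80',[(427,458,.08),(477,458,.08)])):
    q=[A(*p) for p in l];P(n,q+[np.mean(q,0)]);e=q[1]-q[0];print(np.linalg.norm(e)*1e3,np.degrees(np.arctan2(e[1],e[0])))
E
python3 go.py 512 222 140 94.9
```

```text
B [514.7, 222.7, 110.0]
Y [511.2, 280.6, 110.0]
G [521.6, 166.1, 110.0]
Bp [[473.5, 218.6, 60.0], [554.8, 225.8, 60.0], [514.2, 222.2, 60.0]]
81.61145329806841 5.065677732188538
Gp [[483.1, 161.9, 60.0], [561.9, 169.5, 60.0], [522.5, 165.7, 60.0]]
79.15104531143596 5.521067912573583
Yp [[471.7, 276.7, 60.0], [551.7, 285.1, 60.0], [511.7, 280.9, 60.0]]
80.42116768056589 5.948626015343497
rc [[472.5, 122.8, 26.0], [574.8, 131.8, 26.0], [523.6, 127.3, 26.0]]
102.68619917849959 5.0327900448701754
scr [[537.8, -110.3, 22.0], [631.5, -105.1, 22.0], [584.6, -107.7, 22.0]]
93.79370995514223 3.1403836389341864
jig [[521.8, -69.9, 20.0], [640.7, -60.9, 20.0], [581.2, -65.4, 20.0]]
119.24769278804314 4.333912420310074
smp end z80 [[550.2, -26.1, 80.0], [592.0, -22.0, 80.0], [571.1, -24.1, 80.0]]
42.01690305932268 5.494131277565218
t 2.2 p [510.93 132.3  239.97] rpy [ 1.7997e+02 -4.0000e-02  9.5220e+01] F [ 0.73 -0.23  0.48] w 0.999
dp [2.229, 0.229, 2.501] tw [0.006, -0.007, 0.064] rows 3.2
```

```bash
python3 go.py 513.5 222 140 95.2 513.5 222 70 95.2
```

```text
t 2.2 p [510.93 132.3  239.97] rpy [ 1.7997e+02 -4.0000e-02  9.5220e+01] F [ 0.73 -0.23  0.48] w 0.999
dp [2.226, 0.267, 2.501] tw [0.006, -0.007, 0.004] rows 3.2
dp [0.0, -0.0, 1.75] tw [0.0, 0.0, 0.0] rows 1.7
```

>>> apply_moves(
  twist=[
    [0,0,0],
    [0,0,0],
    [0,0,0],
    [0,0,0],
    [0,0,0],
    [0,0,0],
    [0,0,0],
    [0,0,0],
  ],
  dp=[
    [0.5,0.06,0.5],
    [1.2,0.14,1.1],
    [1.8,0.2,1.7],
    [2.1,0.25,2.2],
    [2.22,0.267,2.5],
    [2.22,0.267,2.5],
    [2.22,0.267,2.5],
    [2.22,0.267,2.5],
  ],
  claw=[0,0,0,0,0,0,0,0],
)

```text
time: 2.87
eef_pos: [0.5157, 0.2166, 0.1408]
tool_rot: [3.14, 0.002, 1.653]
wrist_force: [0.4, -0.4, 0.5]
width: 1.0
```

```bash
python3 go.py 513.5 222 70 95.2
python3 - <<'E'
from h import *
wsnap('w2')
s=vision.snapshot('scene')
im=s['pixels'][150:245,290:420];im=cv2.resize(im,None,fx=4,fy=4,interpolation=cv2.INTER_CUBIC)
w=cv2.imread('pics/w2.png')
print(proj('w2',[.5135,.222,.11]))
im=cv2.copyMakeBorder(im,0,4,0,0,cv2.BORDER_CONSTANT);cv2.imwrite('pics/w2b.png',w)
E
python3 go.py 513.5 222 70 95.2
```

```text
t 2.87 p [515.66 216.55 140.85] rpy [1.799e+02 1.100e-01 9.474e+01] F [ 0.43 -0.35  0.51] w 1.0
dp [0.143, -0.046, 1.771] tw [0.02, 0.021, -0.093] rows 1.7
[252.24611723 215.39928351]
t 2.97 p [515.77 216.87 141.18] rpy [1.7985e+02 8.0000e-02 9.4740e+01] F [0.48 0.11 0.88] w 0.997
dp [0.135, -0.051, 1.779] tw [0.031, 0.016, -0.093] rows 1.7
```

View pics/w2b.png

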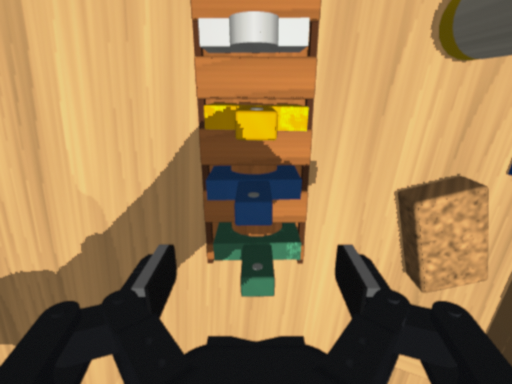

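```bash
python3 go.py 515 223 85 95.2
```

```text
t 2.97 p [515.77 216.87 141.18] rpy [1.7985e+02 8.0000e-02 9.4740e+01] F [0.48 0.11 0.88] w 0.997
dp [0.156, -0.01, 1.404] tw [0.031, 0.016, -0.093] rows 1.4
```

>>> apply_moves(
  twist=[
    [0.03,0.016,-0.09],
    [0.03,0.016,-0.09],
    [0.03,0.016,-0.09],
    [0.03,0.016,-0.09],
    [0.03,0.016,-0.09],
    [0.03,0.016,-0.09],
    [0.03,0.016,-0.09],
    [0.03,0.016,-0.09],
  ],
  dp=[
    [0.156,-0.01,0],
    [0.156,-0.01,0.4],
    [0.156,-0.01,0.8],
    [0.156,-0.01,1.2],
    [0.156,-0.01,1.4],
    [0.156,-0.01,1.4],
    [0.156,-0.01,1.4],
    [0.156,-0.01,1.4],
  ],
  claw=[0,0,0,0,0,0,0,0],
)

```text
time: 3.63
eef_pos: [0.5144, 0.2246, 0.0849]
tool_rot: [-3.141, -0.001, 1.664]
wrist_force: [-0.3, -0.2, -0.1]
width: 1.001
```

```bash
python3 go.py 515 223 70 95.2
```

```text
t 3.63 p [514.4  224.59  84.86] rpy [-1.7996e+02 -5.0000e-02  9.5310e+01] F [-0.25 -0.24 -0.11] w 1.001
dp [-0.041, 0.012, 0.372] tw [-0.008, -0.009, 0.023] rows 0.4
```

>>> apply_moves(
  twist=[
    [0,0,0],
    [0,0,0],
    [0,0,0],
    [0,0,0],
    [0,0,0],
    [0,0,0],
    [0,0,0],
    [0,0,0],
  ],
  dp=[
    [-0.02,0.01,0.2],
    [-0.02,0.01,0.37],
    [-0.02,0.01,0.37],
    [-0.02,0.01,0.37],
    [-0.02,0.01,0.37],
    [-0.02,0.01,0.37],
    [-0.02,0.01,0.37],
    [-0.02,0.01,0.37],
  ],
  claw=[0,0,80,110,130,150,170,190],
)

```text
time: 4.3
eef_pos: [0.5144, 0.2235, 0.0693]
tool_rot: [-3.14, -0.0, 1.664]
wrist_force: [-1.3, 0.2, 1.0]
width: 0.295
```

>>> apply_moves(
  twist=[
    [0,0,0],
    [0,0,0],
    [0,0,0],
    [0,0,0],
    [0,0,0],
    [0,0,0],
    [0,0,0],
    [0,0,0],
  ],
  dp=[
    [0,0,0],
    [0,0,0],
    [0,0,0],
    [0,0,0],
    [0,0,0],
    [0,0,0],
    [0,0,0],
    [0,0,0],
  ],
  claw=[200,220,240,255,255,255,255,255],
)

```text
time: 4.97
eef_pos: [0.5144, 0.2235, 0.0693]
tool_rot: [-3.14, -0.0, 1.664]
wrist_force: [-1.3, -0.9, 5.1]
width: 0.295
```

```bash
python3 go.py 515 223 140 95.2
```

```text
t 4.97 p [514.42 223.51  69.3 ] rpy [-1.799e+02 -2.000e-02  9.532e+01] F [-1.28 -0.87  5.12] w 0.295
dp [-0.013, 0.01, -1.768] tw [-0.019, -0.004, 0.023] rows 1.7
```

>>> apply_moves(
  twist=[
    [0,0,0],
    [0,0,0],
    [0,0,0],
    [0,0,0],
    [0,0,0],
    [0,0,0],
    [0,0,0],
    [0,0,0],
  ],
  dp=[
    [0,0,-0.15],
    [0,0,-0.4],
    [0,0,-0.8],
    [0,0,-1.3],
    [0,0,-1.9],
    [0,0,-2.6],
    [0,0,-3.2],
    [0,0,-3.5],
  ],
  claw=[255,255,255,255,255,255,255,255],
)

```text
time: 5.63
eef_pos: [0.5152, 0.2242, 0.2128]
tool_rot: [3.14, -0.002, 1.664]
wrist_force: [0.8, 0.0, -2.4]
width: 0.297
```

```bash
python3 go.py 555 80 205 94.5 583 -60 205 93.3
python3 - <<'E'
from h import *
wsnap('w3')
E
```

```text
t 5.63 p [515.23 224.23 212.77] rpy [ 1.7992e+02 -1.0000e-01  9.5330e+01] F [ 0.83  0.02 -2.4 ] w 0.297
dp [-3.683, 0.655, 0.189] tw [0.016, -0.021, 0.166] rows 3.6
dp [-3.544, 0.423, 0.0] tw [0.0, -0.0, 0.24] rows 3.4
```

View pics/w3.png

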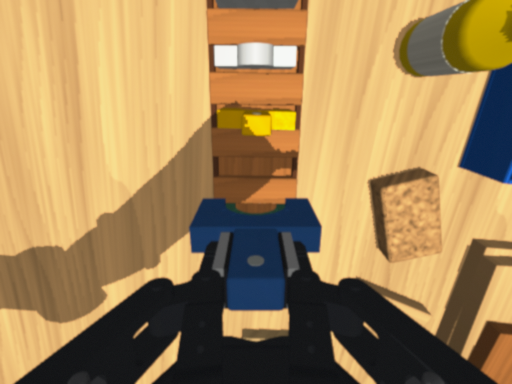

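```bash
python3 go.py 552 10 240 94.3 584 -175 240 93.3
```

```text
t 5.68 p [515.81 224.58 213.94] rpy [ 1.798e+02 -1.300e-01  9.532e+01] F [0.52 0.77 0.88] w 0.289
dp [-5.424, 0.406, -0.662] tw [0.04, -0.026, 0.204] rows 5.3
dp [-4.672, 0.451, 0.0] tw [0.0, -0.0, 0.2] rows 4.5
```

>>> apply_moves(
  twist=[
    [0,0,0],
    [0,0,0],
    [0.01,0,0.05],
    [0.02,-0.01,0.1],
    [0.03,-0.02,0.15],
    [0.04,-0.02,0.2],
    [0.04,-0.026,0.2],
    [0.04,-0.026,0.2],
  ],
  dp=[
    [-0.3,0.02,-0.2],
    [-1.0,0.07,-0.4],
    [-1.9,0.14,-0.6],
    [-2.8,0.21,-0.66],
    [-3.7,0.28,-0.66],
    [-4.5,0.34,-0.66],
    [-5.1,0.38,-0.66],
    [-5.424,0.406,-0.66],
  ],
  claw=[255,255,255,255,255,255,255,255],
)

```text
time: 6.35
eef_pos: [0.5509, 0.0045, 0.2347]
tool_rot: [-3.135, 0.004, 1.642]
wrist_force: [0.3, -0.9, -1.6]
width: 0.297
```

>>> apply_moves(
  twist=[
    [0,0,0],
    [0,0,0.1],
    [0,0,0.2],
    [0,0,0.2],
    [0,0,0.2],
    [0,0,0.2],
    [0,0,0.2],
    [0,0,0.2],
  ],
  dp=[
    [-0.6,0.06,0],
    [-1.5,0.14,0],
    [-2.4,0.23,0],
    [-3.3,0.32,0],
    [-4.1,0.4,0],
    [-4.67,0.45,0],
    [-4.67,0.45,0],
    [-4.67,0.45,0],
  ],
  claw=[255,255,255,255,255,255,255,255],
)

```text
time: 7.02
eef_pos: [0.5827, -0.1766, 0.2349]
tool_rot: [-3.135, 0.001, 1.627]
wrist_force: [-0.3, 1.1, -1.1]
width: 0.299
```

```bash
python3 go.py 584 -102 240 93.3
python3 - <<'E'
from h import *
wsnap('w4')
cv2.imwrite('pics/w4b.png',cv2.resize(cv2.imread('pics/w4.png'),(800,600),interpolation=cv2.INTER_CUBIC))
E
```

```text
t 7.02 p [ 582.72 -176.63  234.94] rpy [-1.7963e+02  6.0000e-02  9.3200e+01] F [-0.33  1.06 -1.13] w 0.299
dp [1.861, 0.135, -0.129] tw [-0.073, 0.012, -0.02] rows 1.8
```

View pics/w4b.png

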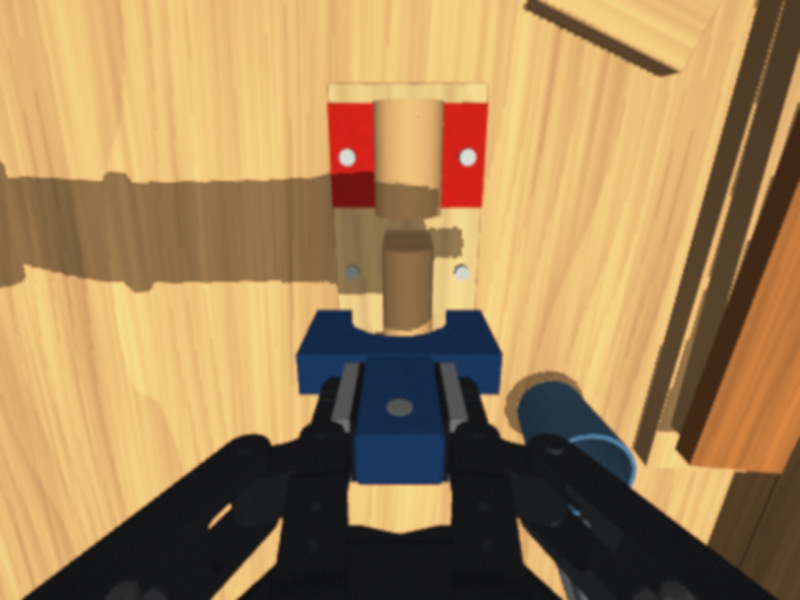

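Run:
```python
from h import *
A=lambda u,v,z:ray('w4',u*.64-.18,v*.64-.18,z)
P=lambda n,x:print(n,np.round(np.array(x)*1e3,1).tolist())
for n,l in(('scr1',[(347,157,.021),(468,157,.021)]),('scr2',[(352,272,.021),(461,271.5,.021)]),('redtop',[(329,103,.02),(487,104,.02)]),('redbot',[(335,207,.02),(481,208,.02)]),('smp80',[(375,157,.08),(442,157,.08)]),('smpL',[(374,100,.08),(376,217,.08)]),('smpR',[(443,99,.08),(441,217,.08)]),('crownends',[(408,97,.102),(408,219,.102)]),('held plate top corners z~.226',[(318,311,.226),(483,311,.226)])):
    q=[A(*p) for p in l];P(n,q+[np.mean(q,0)]);e=q[1]-q[0];print(np.linalg.norm(e)*1e3,np.degrees(np.arctan2(e[1],e[0])))
```

```text
scr1 [[536.8, -104.7, 21.0], [630.7, -99.4, 21.0], [583.7, -102.1, 21.0]]
94.02678391747831 3.267502123303135
scr2 [[542.7, -197.6, 21.0], [634.8, -191.8, 21.0], [588.7, -194.7, 21.0]]
92.29450342617423 3.6442405496573396
redtop [[522.5, -66.8, 20.0], [640.9, -60.8, 20.0], [581.7, -63.8, 20.0]]
118.58170858697825 2.891476269365864
redbot [[527.7, -144.0, 20.0], [645.6, -138.0, 20.0], [586.6, -141.0, 20.0]]
118.04951058056018 2.92198309201491
smp80 [[562.0, -101.4, 80.0], [605.3, -98.9, 80.0], [583.7, -100.2, 80.0]]
43.451485601369946 3.2675021233031134
smpL [[560.0, -67.5, 80.0], [564.1, -140.2, 80.0], [562.1, -103.9, 80.0]]
72.777903187908 -86.76199852846555
smpR [[602.9, -64.6, 80.0], [608.1, -137.7, 80.0], [605.5, -101.1, 80.0]]
73.28244445079264 -85.92145950427066
crownends [[580.9, -66.6, 102.0], [585.4, -136.7, 102.0], [583.2, -101.6, 102.0]]
70.20671558572141 -86.3671564023411
held plate top corners z~.226 [[551.3, -152.2, 226.0], [612.5, -148.5, 226.0], [581.9, -150.4, 226.0]]
61.31063716958203 3.410482657716016
```

```bash
python3 go.py 583.8 -102.2 180 93.3
```

```text
t 7.07 p [ 582.83 -174.78  235.29] rpy [-1.7966e+02  2.0000e-02  9.3350e+01] F [-0.43  1.15 -0.63] w 0.296
dp [1.81, 0.138, 1.381] tw [-0.068, 0.005, 0.009] rows 2.2
```

>>> apply_moves(
  twist=[
    [0,0,0],
    [-0.02,0,0],
    [-0.04,0,0],
    [-0.06,0,0],
    [-0.068,0,0.01],
    [-0.068,0,0.01],
    [-0.068,0,0.01],
    [-0.068,0,0.01],
  ],
  dp=[
    [0.5,0.04,0],
    [1.1,0.08,0.1],
    [1.6,0.12,0.4],
    [1.81,0.138,0.8],
    [1.81,0.138,1.2],
    [1.81,0.138,1.38],
    [1.81,0.138,1.38],
    [1.81,0.138,1.38],
  ],
  claw=[255,255,255,255,255,255,255,255],
)

```text
time: 7.73
eef_pos: [0.5839, -0.1028, 0.1806]
tool_rot: [3.141, 0.002, 1.629]
wrist_force: [0.2, 0.1, -0.9]
width: 0.296
```

```bash
python3 go.py 583.8 -102.2 160 93.3
```

```text
t 7.73 p [ 583.95 -102.84  180.58] rpy [1.7999e+02 1.1000e-01 9.3320e+01] F [ 0.18  0.13 -0.87] w 0.296
dp [0.017, -0.003, 0.515] tw [0.003, 0.022, 0.005] rows 0.5
```

>>> apply_moves(
  twist=[
    [0,0.02,0],
    [0,0.02,0],
    [0,0.02,0],
    [0,0.02,0],
    [0,0.02,0],
    [0,0.02,0],
    [0,0.02,0],
    [0,0.02,0],
  ],
  dp=[
    [0.01,0,0.15],
    [0.015,0,0.3],
    [0.015,0,0.45],
    [0.015,0,0.6],
    [0.015,0,0.7],
    [0.015,0,0.76],
    [0.015,0,0.76],
    [0.015,0,0.76],
  ],
  claw=[255,255,255,255,255,255,255,255],
)

```text
time: 8.4
eef_pos: [0.584, -0.103, 0.1499]
tool_rot: [3.141, 0.0, 1.628]
wrist_force: [1.0, 0.3, -0.8]
width: 0.299
```

```bash
python3 go.py 583.8 -102.2 140 93.3
```

```text
t 8.4 p [ 583.99 -103.04  149.86] rpy [1.7998e+02 2.0000e-02 9.3260e+01] F [ 0.99  0.29 -0.82] w 0.299
dp [0.021, -0.004, 0.246] tw [0.005, 0.004, -0.007] rows 0.2
```

>>> apply_moves(
  twist=[
    [0,0,0],
    [0,0,0],
    [0,0,0],
    [0,0,0],
    [0,0,0],
    [0,0,0],
    [0,0,0],
    [0,0,0],
  ],
  dp=[
    [0.02,0,0.03],
    [0.02,0,0.06],
    [0.02,0,0.09],
    [0.02,0,0.12],
    [0.02,0,0.15],
    [0.02,0,0.18],
    [0.02,0,0.18],
    [0.02,0,0.18],
  ],
  claw=[255,255,255,255,255,255,255,255],
)

```text
time: 9.07
eef_pos: [0.5839, -0.1022, 0.1426]
tool_rot: [3.141, 0.0, 1.628]
wrist_force: [0.2, -0.5, -1.3]
width: 0.298
```

>>> apply_moves(
  twist=[
    [0,0,0],
    [0,0,0],
    [0,0,0],
    [0,0,0],
    [0,0,0],
    [0,0,0],
    [0,0,0],
    [0,0,0],
  ],
  dp=[
    [0,0,0.02],
    [0,0,0.04],
    [0,0,0.06],
    [0,0,0.08],
    [0,0,0.08],
    [0,0,0.08],
    [0,0,0.08],
    [0,0,0.08],
  ],
  claw=[255,255,255,255,255,255,255,255],
)

```text
time: 9.73
eef_pos: [0.584, -0.1023, 0.1396]
tool_rot: [3.141, 0.0, 1.628]
wrist_force: [0.1, -0.3, -0.5]
width: 0.296
```

>>> apply_moves(
  twist=[
    [0,0,0],
    [0,0,0],
    [0,0,0],
    [0,0,0],
    [0,0,0],
    [0,0,0],
    [0,0,0],
    [0,0,0],
  ],
  dp=[
    [0,0,0.02],
    [0,0,0.04],
    [0,0,0.06],
    [0,0,0.08],
    [0,0,0.1],
    [0,0,0.1],
    [0,0,0.1],
    [0,0,0.1],
  ],
  claw=[255,255,255,255,255,255,255,255],
)

```text
time: 10.4
eef_pos: [0.5839, -0.1023, 0.1355]
tool_rot: [3.141, 0.0, 1.628]
wrist_force: [0.2, -1.1, -1.6]
width: 0.295
```

>>> apply_moves(
  twist=[
    [0,0,0],
    [0,0,0],
    [0,0,0],
    [0,0,0],
    [0,0,0],
    [0,0,0],
    [0,0,0],
    [0,0,0],
  ],
  dp=[
    [0,0,0.02],
    [0,0,0.04],
    [0,0,0.06],
    [0,0,0.08],
    [0,0,0.08],
    [0,0,0.08],
    [0,0,0.08],
    [0,0,0.08],
  ],
  claw=[255,255,255,255,255,255,255,255],
)

```text
time: 11.07
eef_pos: [0.584, -0.1023, 0.1324]
tool_rot: [3.141, 0.0, 1.628]
wrist_force: [-0.4, 0.3, -1.1]
width: 0.298
```

>>> apply_moves(
  twist=[
    [0,0,0],
    [0,0,0],
    [0,0,0],
    [0,0,0],
    [0,0,0],
    [0,0,0],
    [0,0,0],
    [0,0,0],
  ],
  dp=[
    [0,0,0.01],
    [0,0,0.02],
    [0,0,0.03],
    [0,0,0.04],
    [0,0,0.05],
    [0,0,0.06],
    [0,0,0.06],
    [0,0,0.06],
  ],
  claw=[255,255,255,255,255,255,255,255],
)

```text
time: 11.73
eef_pos: [0.5839, -0.1023, 0.1299]
tool_rot: [3.141, 0.0, 1.628]
wrist_force: [0.5, -0.1, -1.5]
width: 0.297
```

>>> apply_moves(
  twist=[
    [0,0,0],
    [0,0,0],
    [0,0,0],
    [0,0,0],
    [0,0,0],
    [0,0,0],
    [0,0,0],
    [0,0,0],
  ],
  dp=[
    [0,0,0.006],
    [0,0,0.012],
    [0,0,0.018],
    [0,0,0.02],
    [0,0,0.02],
    [0,0,0.02],
    [0,0,0.02],
    [0,0,0.02],
  ],
  claw=[255,255,255,255,255,255,255,255],
)

```text
time: 12.4
eef_pos: [0.5839, -0.1023, 0.1291]
tool_rot: [3.141, 0.0, 1.628]
wrist_force: [-0.2, 0.7, -0.6]
width: 0.291
```

>>> apply_moves(
  twist=[
    [0,0,0],
    [0,0,0],
    [0,0,0],
    [0,0,0],
    [0,0,0],
    [0,0,0],
    [0,0,0],
    [0,0,0],
  ],
  dp=[
    [0,0,0.004],
    [0,0,0.008],
    [0,0,0.012],
    [0,0,0.015],
    [0,0,0.015],
    [0,0,0.015],
    [0,0,0.015],
    [0,0,0.015],
  ],
  claw=[255,255,255,255,255,255,255,255],
)

```text
time: 13.07
eef_pos: [0.5839, -0.1023, 0.1286]
tool_rot: [3.141, 0.001, 1.628]
wrist_force: [-0.7, 0.1, -0.4]
width: 0.294
```

>>> apply_moves(
  twist=[
    [0,0,0],
    [0,0,0],
    [0,0,0],
    [0,0,0],
    [0,0,0],
    [0,0,0],
    [0,0,0],
    [0,0,0],
  ],
  dp=[
    [0,0,0.003],
    [0,0,0.006],
    [0,0,0.01],
    [0,0,0.01],
    [0,0,0.01],
    [0,0,0.01],
    [0,0,0.01],
    [0,0,0.01],
  ],
  claw=[255,255,255,255,255,255,255,255],
)

```text
time: 13.73
eef_pos: [0.584, -0.1023, 0.1285]
tool_rot: [3.141, 0.001, 1.628]
wrist_force: [-2.5, -0.1, 5.0]
width: 0.295
```

>>> apply_moves(
  twist=[
    [0,0,0],
    [0,0,0],
    [0,0,0],
    [0,0,0],
    [0,0,0],
    [0,0,0],
    [0,0,0],
    [0,0,0],
  ],
  dp=[
    [0,0,-0.02],
    [0,0,-0.037],
    [0,0.008,-0.037],
    [0,0.016,-0.037],
    [0,0.024,-0.037],
    [0,0.03,-0.037],
    [0,0.03,-0.037],
    [0,0.03,-0.037],
  ],
  claw=[255,255,255,255,255,255,255,255],
)

```text
time: 14.4
eef_pos: [0.5844, -0.1023, 0.1293]
tool_rot: [-3.141, 0.0, 1.628]
wrist_force: [-3.7, -0.1, -0.5]
width: 0.296
```

>>> apply_moves(
  twist=[
    [0,0,0],
    [0,0,0],
    [0,0,0],
    [0,0,0],
    [0,0,0],
    [0,0,0],
    [0,0,0],
    [0,0,0],
  ],
  dp=[
    [0,-0.015,0],
    [0,-0.03,0],
    [0,-0.04,0],
    [0,-0.048,0],
    [0,-0.055,0],
    [0,-0.06,0],
    [0,-0.06,0],
    [0,-0.06,0],
  ],
  claw=[255,255,255,255,255,255,255,255],
)

```text
time: 15.07
eef_pos: [0.5829, -0.1023, 0.1297]
tool_rot: [3.141, 0.0, 1.628]
wrist_force: [-0.9, 0.7, -1.2]
width: 0.294
```

>>> apply_moves(
  twist=[
    [0,0,0],
    [0,0,0],
    [0,0,0],
    [0,0,0],
    [0,0,0],
    [0,0,0],
    [0,0,0],
    [0,0,0],
  ],
  dp=[
    [0,-0.004,0],
    [0,-0.008,0],
    [0,-0.012,0],
    [0,-0.015,0],
    [0,-0.015,0],
    [0,-0.015,0],
    [0,-0.015,0],
    [0,-0.015,0],
  ],
  claw=[255,255,255,255,255,255,255,255],
)

```text
time: 15.73
eef_pos: [0.5825, -0.1023, 0.1296]
tool_rot: [3.14, 0.0, 1.628]
wrist_force: [3.3, -0.3, -3.7]
width: 0.297
```

>>> apply_moves(
  twist=[
    [0,0,0],
    [0,0,0],
    [0,0,0],
    [0,0,0],
    [0,0,0],
    [0,0,0],
    [0,0,0],
    [0,0,0],
  ],
  dp=[
    [0,0.012,0],
    [0,0.024,0],
    [0,0.024,0.01],
    [0,0.024,0.02],
    [0,0.024,0.03],
    [0,0.024,0.036],
    [0,0.024,0.04],
    [0,0.024,0.04],
  ],
  claw=[255,255,255,255,255,255,255,255],
)

```text
time: 16.4
eef_pos: [0.5831, -0.1023, 0.1284]
tool_rot: [3.141, 0.001, 1.628]
wrist_force: [-2.1, 0.3, 4.5]
width: 0.295
```

>>> apply_moves(
  twist=[
    [0,0,0],
    [0,0,0],
    [0,0,0],
    [0,0,0],
    [0,0,0],
    [0,0,0],
    [0,0,0],
    [0,0,0],
  ],
  dp=[
    [0,0,0.003],
    [0,0,0.003],
    [0,0,0.003],
    [0,0,0.003],
    [0,0,0.003],
    [0,0,0.003],
    [0,0,0.003],
    [0,0,0.003],
  ],
  claw=[255,255,255,255,255,255,255,255],
)

```text
time: 17.07
eef_pos: [0.5831, -0.1023, 0.1284]
tool_rot: [3.141, 0.001, 1.628]
wrist_force: [-1.7, -0.6, 6.2]
width: 0.297
```

>>> apply_moves(
  twist=[
    [0,0,0],
    [0,0,0],
    [0,0,0],
    [0,0,0],
    [0,0,0],
    [0,0,0],
    [0,0,0],
    [0,0,0],
  ],
  dp=[
    [0,0,0.005],
    [0,0,0.01],
    [0,0,0.01],
    [0,0,0.01],
    [0,0,0.01],
    [0,0,0.01],
    [0,0,0.01],
    [0,0,0.01],
  ],
  claw=[255,255,255,255,255,255,255,255],
)

```text
time: 17.73
eef_pos: [0.5831, -0.1023, 0.1284]
tool_rot: [3.141, 0.001, 1.628]
wrist_force: [-3.3, 0.3, 9.2]
width: 0.297
```

>>> apply_moves(
  twist=[
    [0,0,0],
    [0,0,0],
    [0,0,0],
    [0,0,0],
    [0,0,0],
    [0,0,0],
    [0,0,0],
    [0,0,0],
  ],
  dp=[
    [0,0,-0.01],
    [0,0,-0.018],
    [0,0,-0.018],
    [0,0,-0.018],
    [0,0,-0.018],
    [0,0,-0.018],
    [0,0,-0.018],
    [0,0,-0.018],
  ],
  claw=[255,255,255,160,140,120,80,40],
)

```text
time: 18.4
eef_pos: [0.583, -0.1023, 0.128]
tool_rot: [3.141, 0.0, 1.628]
wrist_force: [-0.4, -0.5, -0.7]
width: 0.793
```

```bash
python3 go.py 583.2 -102.2 230 93.3
python3 - <<'E'
from h import *
s=snap('scene','s5'); t=vision.snapshot('top')['pixels']
a=cv2.resize(s['pixels'][150:230,160:290],None,fx=5,fy=5,interpolation=cv2.INTER_CUBIC); cv2.imwrite('pics/s5b.png',a)
E
```

```text
t 18.4 p [ 582.99 -102.33  127.95] rpy [1.7999e+02 2.0000e-02 9.3260e+01] F [-0.41 -0.54 -0.67] w 0.793
dp [0.002, 0.006, -2.551] tw [0.002, 0.003, -0.008] rows 2.4
```

View pics/s5b.png

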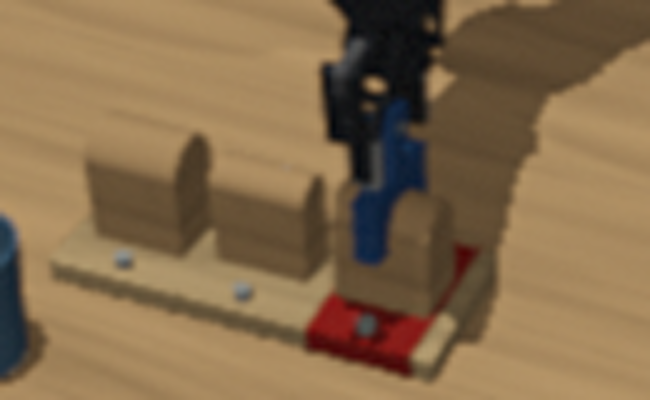

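>>> apply_moves(
  twist=[
    [0,0,0],
    [0,0,0],
    [0,0,0],
    [0,0,0],
    [0,0,0],
    [0,0,0],
    [0,0,0],
    [0,0,0],
  ],
  dp=[
    [0,0,0],
    [0,0,0],
    [0,0,-0.2],
    [0,0,-0.6],
    [0,0,-1.2],
    [0,0,-1.9],
    [0,0,-2.6],
    [0,0,-3.0],
  ],
  claw=[0,0,0,0,0,0,0,0],
)

```text
time: 19.17
eef_pos: [0.5839, -0.1018, 0.252]
tool_rot: [3.137, 0.001, 1.628]
wrist_force: [-0.3, 0.4, 0.2]
width: 0.999
```

>>> apply_moves(
  twist=[
    [0,0,0],
    [0,0,0],
    [0,0,0],
    [0,0,0],
    [0,0,0],
    [0,0,0],
    [0,0,0],
    [0,0,0],
  ],
  dp=[
    [-0.4,0,0],
    [-0.9,0,0],
    [-1.4,0,0],
    [-1.9,0,0],
    [-2.0,0,0],
    [-2.0,0,0],
    [-2.0,0,0],
    [-2.0,0,0],
  ],
  claw=[0,0,0,0,0,0,0,0],
)

```text
time: 19.83
eef_pos: [0.5877, -0.1804, 0.2486]
tool_rot: [3.141, -0.0, 1.63]
wrist_force: [0.5, -0.2, -0.4]
width: 1.0
```

```bash
python3 go.py
python3 - <<'E'
from h import *
wsnap('w6'); s=snap('scene','s6'); 
for q in([.5435,-.1045,.119],[.6235,-.1,.119]):print(proj('w6',q))
a=cv2.imread('pics/w6.png')[30:330,110:400]; b=cv2.resize(s['pixels'][150:250,165:415],(750,300),interpolation=cv2.INTER_CUBIC)
a=cv2.copyMakeBorder(a,0,0,0,750-290,cv2.BORDER_CONSTANT)
cv2.imwrite('pics/f6.png',np.vstack([a,b]))
E
```

```text
t 19.83 p [ 587.67 -180.4   248.63] rpy [ 1.7994e+02 -2.0000e-02  9.3370e+01] F [ 0.46 -0.19 -0.38] w 1.0
[212.19772334  99.00181509]
[298.66965404  99.32641313]
```

View pics/f6.png

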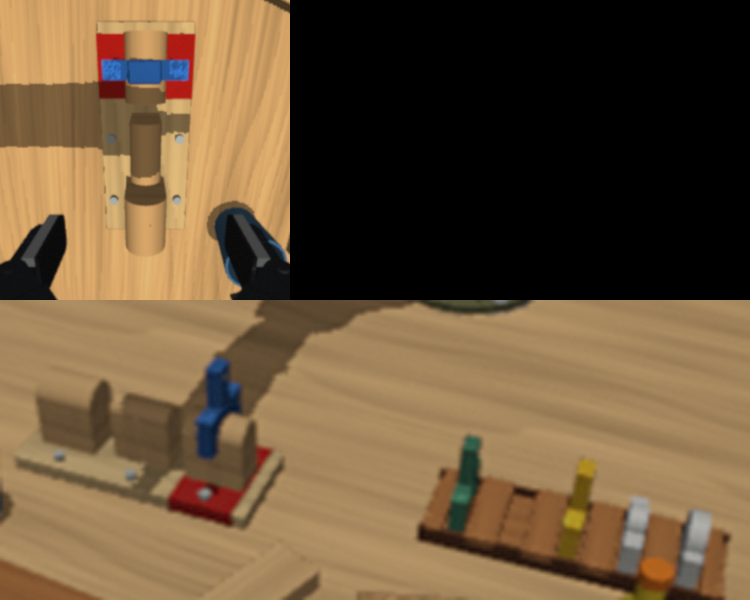

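```bash
python3 -c "
from workcell import manip; print(manip.job_done())"
```

```text
the job is handed in; nothing more can be done
None
```

The blue gauge (22 mm) fits the rail sample on the red station. I left it standing upright and square across the middle of the sample and handed the job in at about 20 s.

- **Which one:** In the images the sample measured about 43 mm thick, which pointed to the 22 mm radius, so I tried blue first. Holding it by the handle only, I lowered it in small steps. It met no resistance until it touched at the height expected for a fitting gauge, to within about 0.1 mm.
- **Rocking:** Lifted about 1 mm, it shifted about 1.6 mm in total before both sides touched. A fitting gauge should shift about 1.4 mm and one a size too big about 6 mm. Forces stayed below 4 N.
- **Pressing home:** I pressed it home with about 9 N for a moment and then let go. The largest force I read on the sample was that 9 N.
- **Last checks:** In the final pictures the blue plate's ends lie within about 1 pixel of where they should be. Yellow and green stand upright in their slots and were never touched. Everything else in view looked undisturbed, and the open gripper was clear of everything.

I did not try yellow or green on the sample, because blue passed both the height and the rocking checks. No check failed. The only mismatch was in the camera estimates: the first wrist picture, taken while the arm was still settling, put the station about 5 mm off in y, and I corrected this with a closer look before lowering.

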